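# Pack the wine service caddy

### The job

Pack the service caddy for the evening: put the wooden corkscrew in the green-lined insert, the black foil cutter in the red-lined one, the red match box in the yellow-lined one and the metal bottle stopper in the blue-lined one, each resting wholly inside its insert with its base flat on the felt (corkscrew on its side, stopper standing upright). The champagne cork and the iron key among them do not belong to the kit: leave them where they are.

Things in the scene. Friction and masses are not known exactly. Their poses are not given: they have to be found in the camera images.
- corkscrew: Folded waiter's corkscrew, brown wooden handle with a bright steel foot let into it, lying on its side: 16 x 110 x 14 mm. Origin: centre of its underside; y along its length, x across (16 mm), z up. About 75 g; grasp across its middle.
- foil_cutter: Black U-shaped foil cutter, 44 x 50 x 14 mm, lying flat. Origin: centre of its underside; x across its two arms (44 mm, straight sides to grasp), y along the arms (50 mm), z up. About 40 g.
- match_box: Small red match box, closed and rigid, 35 x 53 x 14 mm, lying flat. Origin: centre of its underside; x across (35 mm), y along (53 mm), z up. About 20 g.
- stopper: Silver-grey metal bottle stopper standing upright, 38 mm tall, round cap 32 mm across; two small wings stick out along its y to 47 mm overall, from 2 to 22 mm above its foot. Origin: centre of its underside; z up. Grasp the cap along its x, clear of the wings. About 70 g.
- champagne_cork: Look-alike that stays: used mushroom-shaped champagne cork, tan, 33 mm across, 48 mm tall, standing on its own. Origin: centre of its underside. Other corks stand far off at the sides of the counter and are not part of the job.
- cask_key: Look-alike that stays: black iron cask key, 44 x 132 x 8 mm, lying flat, ring at one end. Origin: centre of its underside; y along its length.
- green_insert: Shallow light-wood insert with green felt floor, 92 x 138 x 10 mm, fixed in any of the 2 x 2 places of a dark-wood caddy (206 x 298 mm, rim 16 mm above the counter). Origin: centre of underside; x across (92), y along (138), z up. Inside 84 x 130 mm, walls 4 mm; felt 5 mm, wall tops 10 mm above the origin. Next inserts 94 mm off in x, 140 mm in y.
- red_insert: Shallow light-wood insert with red felt floor, 92 x 138 x 10 mm, fixed in any of the 2 x 2 places of a dark-wood caddy (206 x 298 mm, rim 16 mm above the counter). Origin: centre of underside; x across (92), y along (138), z up. Inside 84 x 130 mm, walls 4 mm; felt 5 mm, wall tops 10 mm above the origin. Next inserts 94 mm off in x, 140 mm in y.
- blue_insert: Shallow light-wood insert with blue felt floor, 92 x 138 x 10 mm, fixed in any of the 2 x 2 places of a dark-wood caddy (206 x 298 mm, rim 16 mm above the counter). Origin: centre of underside; x across (92), y along (138), z up. Inside 84 x 130 mm, walls 4 mm; felt 5 mm, wall tops 10 mm above the origin. Next inserts 94 mm off in x, 140 mm in y.
- yellow_insert: Shallow light-wood insert with yellow felt floor, 92 x 138 x 10 mm, fixed in any of the 2 x 2 places of a dark-wood caddy (206 x 298 mm, rim 16 mm above the counter). Origin: centre of underside; x across (92), y along (138), z up. Inside 84 x 130 mm, walls 4 mm; felt 5 mm, wall tops 10 mm above the origin. Next inserts 94 mm off in x, 140 mm in y.
Things that resemble listed ones, but are neither listed nor needed, are in the scene too. Of the things that look like the match_box, the smallest one is meant.

How it is judged (in metres and radians):
At the end, for the whole second after the job is handed in: Corkscrew in green, foil cutter in red, match box in yellow, stopper in blue insert: centre within 30 mm across, 52 mm along of the insert centre (corkscrew 38, 16 mm), underside within 3 mm of the felt, level within 0.09 rad, at rest (x of corkscrew in the frame of green_insert between -0.038 and 0.038 m and y of corkscrew in the frame of green_insert between -0.016 and 0.016 m and z of corkscrew in the frame of green_insert between 0.002 and 0.008 m and angle between each of corkscrew, foil_cutter, match_box, stopper's own z axis and vertical below 0.09 rad and linear speed of each of corkscrew, foil_cutter, match_box, stopper below 0.02 m/s and angular speed of each of corkscrew, foil_cutter, match_box, stopper below 0.2 rad/s and x of foil_cutter in the frame of red_insert between -0.03 and 0.03 m and y of foil_cutter in the frame of red_insert between -0.052 and 0.052 m and z of foil_cutter in the frame of red_insert between 0.002 and 0.008 m and x of match_box in the frame of yellow_insert between -0.03 and 0.03 m and y of match_box in the frame of yellow_insert between -0.052 and 0.052 m and z of match_box in the frame of yellow_insert between 0.002 and 0.008 m and x of stopper in the frame of blue_insert between -0.03 and 0.03 m and y of stopper in the frame of blue_insert between -0.052 and 0.052 m and z of stopper in the frame of blue_insert between 0.002 and 0.008 m); the robot touches nothing.
It fails at once if the champagne cork beside the tools is moved by more than 15 mm (distance of champagne_cork from where it was at the start of the episode above 0.015 m).
It fails at once if the iron cask key is moved by more than 15 mm (distance of cask_key from where it was at the start of the episode above 0.015 m).
It also fails if it takes over 90 s, if anything falls off the work surface, if the arm or the gripper's body presses on something with over 40 N, if the wrist force passes 120 N, or if a joint passes its speed limit or range.

### The arm

A 6-joint arm with a two-finger parallel gripper is mounted at the origin on the work surface; the furniture and walls round the work are solid. World frame = base frame: x ahead of the robot, y to its left, z up, the work surface at z = 0. Lengths are in mm, angles in rad, forces in N, time in s.
With the tool pointing down it reaches from about 225 to 725 mm from the base axis. Payload 3.1 kg.
Tool frame: the origin (TCP) lies at the very end of the fingers, on their centre line; the grasp point (between the pads) lies grip_depth behind it (grip_depth is the distance from the TCP to the grasp point, in mm); z points along the fingers, y is the line along which they close (so a half turn about z gives the same grasp; the last joint's range is limited). The gripper opens to 85 mm and grips with 20 to 120 N. Pads are 22 mm wide; open, the fingers measure 114 mm over their backs; the gripper's body (76 mm by 85 mm) begins 54 mm behind the grasp point. The pads swing forward as they close: fully open they stand 13 mm farther back than shut.
Start: joints at [1.152, 0.048, 0.099, 1.622, 0, 1.443], TCP at [150.535, 502.948, 231.312] pointing down, gripper open.
Joint ranges: [-2.91, 2.91], [-0.99, 1.94], [-1.21, 1.42], [-2.12, 2.29], [-1.49, 1.47], [-3.14, 3.14]. Speed limits (rad/s): [2.79, 2.79, 3.14, 3.14, 3.14, 3.14].

### API

Orientations are given as a unit quaternion [x, y, z, w].
In Python, from cell import * gives the robot as it stands. The module is installed in compiled form; this text tells all that it offers.
- The arm moves only by the tool carry_out, never from a script. Its argument "moves" is a list of rows, each a list of 2 entries, a list of its own where there are three numbers: the shift along the tool's x, y, z as a fraction of full scale, then the turn, a rotation vector about the tool's x, y, z as a fraction of full scale. In form: [[[dx, dy, dz], [ax, ay, az]], ...]. A call has exactly 5 rows; each row is the pose to reach, as a shift and turn from the pose commanded when the call began, along the tool's axes at that moment, turning the shorter way round; what a row does not reach only later rows make up. Full scale, the value 1, is 0.2 m for a shift and 360 degrees for a turn. A row lasts 1/10 s, in which the tool goes at most 50 mm and 8.59 degrees, less where a joint would pass 70% of its speed; a pose out of reach is approached as far as the arm can. A call with a number of a shift or a turn outside -1 to 1 is refused whole. A call with a gripper value outside its range is refused whole. "claw" is the closure, from -1 (fully open) to 1 (shut), set as the call begins (left out, the last holds). The fingers move at their own pace and stop on an object; "squeeze" is the grip in N (left out, the last holds). Time passes only in rows, so rows that repeat a pose let the fingers close, or fill a call up. It gives the time, the measured TCP pose, the force, the opening and the grip force at its end, in the units of the state.
- observe(): the state, without advancing time (a new reading comes with each control period).
- read_camera(name): name is "scene" or "top"; returns a dict with "pixels" (384x512x3 uint8, red, green, blue), "z_map" (384x512 float32, mm along the optical axis (not along the pixel's ray), 0 where there is no reading), "vertical_fov" (degrees; the focal length in pixels is half the picture's height over the tangent of half this angle, whatever the lens; pixels are square), "cx", "cy" (the principal point, pixels), "extrinsics" (4x4, takes a point from world to camera coordinates). Camera axes: x right, y down, z forward; pixel columns grow to the right and rows downward; lengths in mm; the calibration is good to about 2 mm. A picture is of the moment at which its call begins.
- job_done(): hands the job in; it is judged then, once.
The state is a dict: "time_s": time; "joints": joint angles; "qd": joint speeds; "joint_efforts": joint torques, N m; "ee_pos": TCP position; "ee_rot": TCP orientation; "force": force on the tool from outside, world axes, zero at the start; "wrist_torque": the same for the moment, N m; "grip_width": finger opening in mm; "gripper_force": force on a finger pad.
Only numpy, scipy, OpenCV 4.12 (cv2) and the standard library are available. Lean on these libraries where they do the work, as an engineer would, in place of code of your own. Each camera call takes 0.05 s, during which the arm holds its last target. There are 200 camera calls.

## Working session

There is one attempt and no reset: what is moved stays moved. The work goes in short steps, Python scripts to look and compute and a tool call to move; the robot and the scene stay as the last step left them, time stands still between calls to the robot, and variables do not carry over. Pictures are saved under pics/ and viewed, at most 14 in all, crops included, and the job is handed in when it is done.

Besides the shell and the picture viewer there is one more tool, called after "Call:" as name([rows], argument=value, ...), one row to a line, values as JSON. carry_out: Moves the arm, as the interface text tells. Shift numbers are shares of 0.2 m and turn numbers shares of 360 degrees, none past 1 either way. Its arguments: {"type":"object","properties":{"moves":{"type":"array","items":{"type":"array"}},"claw":{"type":"number"},"squeeze":{"type":"number"}},"required":["moves"]}

```bash
mkdir -p pics; python3 - <<'E'
from cell import *
import numpy as np,cv2
s=observe();print({k:np.round(v,3) for k,v in s.items()})
for n in("top","scene"):
    c=read_camera(n);np.save(n,c,allow_pickle=True)
    cv2.imwrite(f"pics/{n}0.png",cv2.resize(c["pixels"][:,:,::-1],(800,600),interpolation=cv2.INTER_CUBIC))
    print(n,c["vertical_fov"],c["cx"],c["cy"],np.round(c["extrinsics"],3).tolist())
E
```

```text
{'time_s': np.float64(0.0), 'joints': array([1.152, 0.049, 0.098, 1.622, 0.   , 1.443]), 'qd': array([ 0.   , -0.002, -0.   ,  0.001, -0.001, -0.003]), 'joint_efforts': array([-0.0000e+00, -3.3879e+01,  3.2001e+01,  2.1000e-02, -0.0000e+00,
       -0.0000e+00]), 'ee_pos': array([150.276, 502.388, 230.124]), 'ee_rot': array([ 0.145,  0.989, -0.001, -0.   ]), 'force': array([ 1.441, -0.43 , -0.515]), 'wrist_torque': array([0.023, 0.055, 0.027]), 'gripper_force': np.float64(0.0), 'grip_width': np.float64(85.743)}
top 53.86418024765586 251.9006352662495 191.27656260956795 [[-0.014, -1.0, -0.014, 42.036], [-0.998, 0.015, -0.061, 442.21], [0.061, 0.013, -0.998, 1048.862], [0.0, 0.0, 0.0, 1.0]]
scene 53.09914010218335 260.91150372569643 194.53625262996448 [[0.82, -0.572, 0.019, -340.88], [-0.334, -0.505, -0.796, 202.653], [0.465, 0.647, -0.605, 904.933], [0.0, 0.0, 0.0, 1.0]]
```

View pics/top0.png

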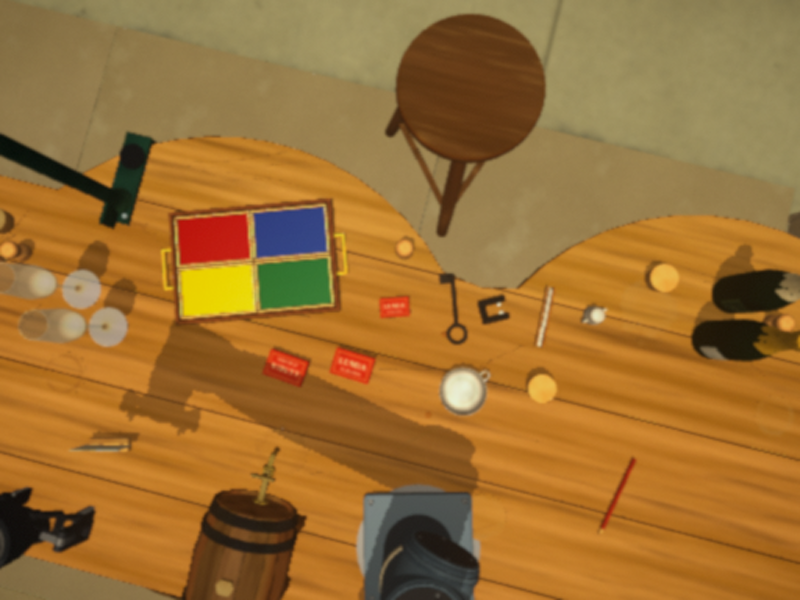

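View pics/scene0.png

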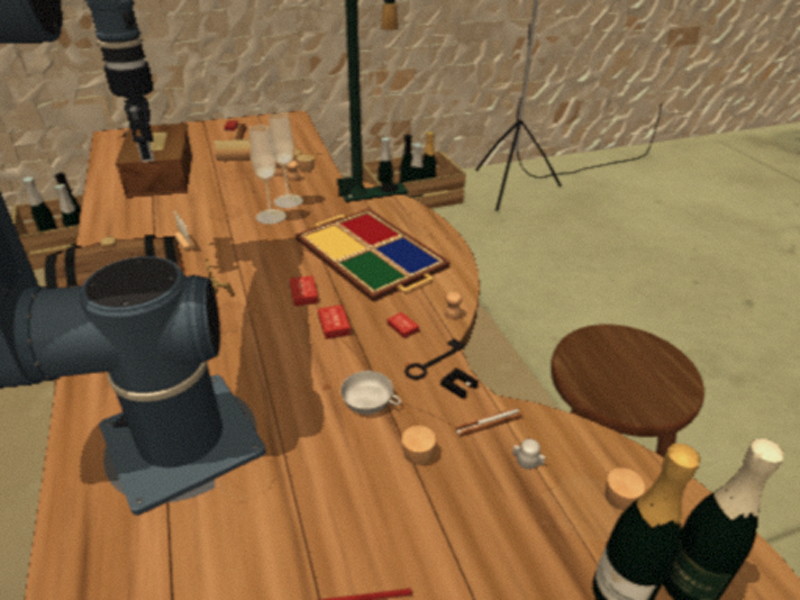

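The top view shows the caddy at (250,262) with red, blue, yellow and green felts. The foil cutter is at (493,309), the corkscrew at (543,316), the stopper at (594,315), the key at (455,310) and the cork at (404,247). There are three match box candidates: (395,306), (352,364) and (287,366). (395,306) looks smallest, which I'll check by measuring. The scene view shows the same layout, plus a lamp post behind the caddy.

```bash
cat > h.py <<'E'
import numpy as np,cv2
def ray(c,uv,z):
    f=192/np.tan(np.radians(c["vertical_fov"]/2));E=c["extrinsics"];R=E[:3,:3];o=-R.T@E[:3,3]
    uv=np.atleast_2d(uv).astype(float)
    d=np.c_[(uv[:,0]-c["cx"])/f,(uv[:,1]-c["cy"])/f,np.ones(len(uv))]@R
    return o+d*((z-o[2])/d[:,2])[:,None]
def cloud(c):
    f=192/np.tan(np.radians(c["vertical_fov"]/2));E=c["extrinsics"]
    v,u=np.mgrid[:384,:512];Z=c["z_map"]
    p=np.stack([(u-c["cx"])/f*Z,(v-c["cy"])/f*Z,Z],-1)-E[:3,3]
    return p@E[:3,:3]
def rects(c,mask,z,amin=25):
    out=[]
    for k in cv2.findContours(mask.astype(np.uint8),cv2.RETR_EXTERNAL,cv2.CHAIN_APPROX_NONE)[0]:
        if cv2.contourArea(k)<amin: continue
        w=ray(c,k[:,0],z)[:,:2].astype(np.float32);r=cv2.minAreaRect(w)
        out.append((k[:,0].mean(0).round(),np.round(r[0],1),np.round(r[1],1),round(r[2],1)))
    return out
E
python3 - <<'E'
from h import *
c=np.load("top.npy",allow_pickle=True).item();P=cloud(c)
hsv=cv2.cvtColor(c["pixels"],cv2.COLOR_RGB2HSV);H,S,V=cv2.split(hsv)
roi=np.zeros(H.shape,bool);roi[125:270,100:400]=1
tab=P[...,2][200:215,230:250];print("table z",tab.mean(),tab.std())
m={"red":((H<5)|(H>174))&(S>170)&(V>90),"blue":(H>100)&(H<130)&(S>100),"yel":(H>24)&(H<34)&(S>180)&(V>120),"green":(H>45)&(H<90)&(S>100),"dark":(V<60)}
for n,k in m.items():
    for z in ((14,) if n in("red",) else (10,)):
        for r in rects(c,k&roi,z,30): print(n,*r, "h",P[int(r[0][1]),int(r[0][0]),2].round(1))
hm=(P[...,2]>7)&(c["z_map"]>0)&roi
for r in rects(c,hm,14,20): print("height",*r,"h",P[int(r[0][1]),int(r[0][0]),2].round(1))
cv2.imwrite("pics/crop1.png",cv2.resize(c["pixels"][150:262,235:395,::-1],(800,560),interpolation=cv2.INTER_CUBIC))
E
```

```text
table z 8.172378840783315 87.4515637903578
red [136. 153.] [558.3 362.7] [ 77.5 122.4] 4.1 h 13.3
blue [185. 148.] [569.  223.7] [ 77.5 123. ] 4.1 h 14.2
yel [139. 186.] [464.2 356.6] [ 82.6 128.9] 3.9 h 13.2
green [188. 181.] [474.6 216.7] [ 78.7 123.7] 3.9 h 9.7
dark [314. 198.] [ 422.  -142.6] [36.1 41.8] 13.2 h 0.5
height [346. 248.] [ 279.7 -223.4] [50.  46.8] 89.2 h 36.8
height [297. 249.] [276.  -86.2] [86.2 80.2] 88.9 h 3.8
height [225. 234.] [325.  113.2] [72.7 48.2] 72.7 h 19.6
height [182. 235.] [322.9 232.3] [73.6 48.6] 69.8 h 21.0
height [379. 202.] [ 408.2 -320.4] [38.9 32.1] 80.9 h 37.0
height [252. 196.] [428.6  36.5] [35.1 52.9] 2.7 h 12.4
height [315. 198.] [ 421.2 -141.3] [43.4 49.6] 12.7 h -1.5
height [348. 205.] [ 407.4 -232.8] [ 16.9 109.3] 77.1 h 10.9
height [258. 159.] [533.9  17. ] [28.3 34.2] 89.1 h 48.9
height [162. 167.] [515.5 289.5] [206.5 334.5] 4.1 h 5.9
```

View pics/crop1.png

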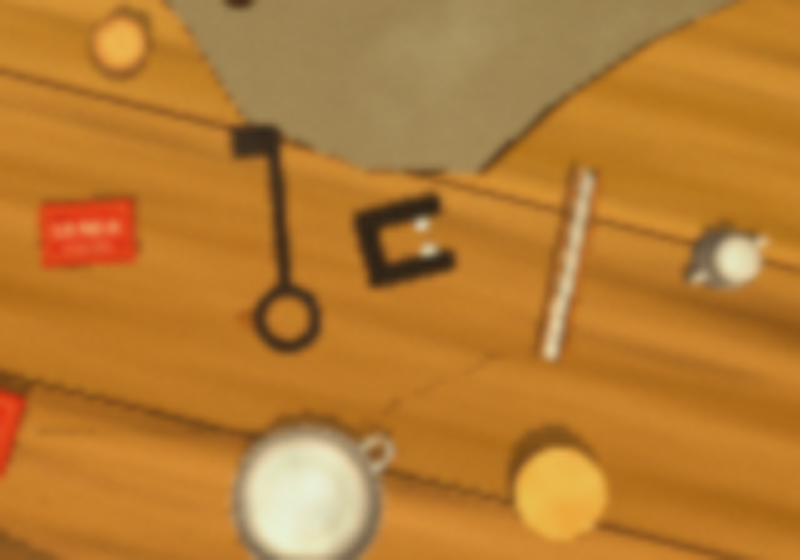

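The small box measures 35 x 53 mm at (428.6, 36.5); the other two measure 73 x 48. So crop pixel (88,232) is the one meant. The crop also shows the U cutter at (405,242), the corkscrew at (570,262) and the stopper cap at (742,258), with its wings pointing up-right and down-left. I'll refine the stopper and felt heights, then move.

```bash
cat > go.py <<'E'
import sys,numpy as np
# usage: go.py x y z psi  X Y Z PSI : fractions from commanded pose to target
a=list(map(float,sys.argv[1:9]));p=np.radians(a[3]);d=np.subtract(a[4:7],a[:3])
f=[-np.sin(p)*d[0]+np.cos(p)*d[1],np.cos(p)*d[0]+np.sin(p)*d[1],-d[2]]
print(np.round(np.array(f)/200,4),"az",round(-(a[7]-a[3])/360,4))
E
python3 - <<'E'
from h import *
import cell
print([ (n,getattr(cell,n)) for n in dir(cell) if 'grip' in n.lower() or 'depth' in n.lower()])
c=np.load("top.npy",allow_pickle=True).item();P=cloud(c)
for n,(u,v) in dict(red=(136,153),blue=(185,148),yel=(139,186),green=(188,181),table=(240,210),table2=(330,200)).items():
    q=P[v-4:v+5,u-4:u+5,2];print(n,np.median(q).round(1),q.std().round(1))
q=P[185:222,362:398].reshape(-1,3)
t=q[q[:,2]>30];print("cap",len(t),t.mean(0),t.min(0),t.max(0))
w=q[(q[:,2]>6)&(q[:,2]<60)];print(len(w))
r=cv2.minAreaRect(w[:,:2].astype(np.float32));print("all",r)
w=w[:,:2];cv,V=np.linalg.eigh(np.cov(w.T));print(cv,np.degrees(np.arctan2(V[1,1],V[0,1])),w.mean(0))
s=np.load("scene.npy",allow_pickle=True).item()
for cc,n,b in((c,"a",(190,214,364,396)),(s,"b",(275,305,320,360))):
    i=cc["pixels"][b[0]:b[1],b[2]:b[3],::-1];cv2.imwrite(f"pics/st{n}.png",cv2.resize(i,(400,300),interpolation=cv2.INTER_CUBIC))
cv2.imwrite("pics/st.png",np.hstack([cv2.imread("pics/sta.png"),cv2.imread("pics/stb.png")]))
E
python3 go.py 150.535 502.948 231.312 73.32 428.6 36.5 100 2.7
```

```text
[('grip_depth', 18.700000000000003)]
red 11.8 1.9
blue 11.5 1.6
yel 11.1 2.1
green 11.2 2.1
table -0.3 1.9
table2 -0.1 2.0
cap 80 [ 408.01142132 -314.14265094   49.28926963] [ 377.5956789  -331.99590019   30.81100387] [ 420.62411665   21.24019665 1074.42939062]
142
all ((404.7535400390625, -324.241455078125), (67.15857696533203, 78.94549560546875), 61.868534088134766)
[ 78.4754262  126.00464217] 122.65630037907914 [ 408.46573872 -315.07368058]
[-2.0012 -1.835   0.6566] az 0.1962
```

View pics/st.png

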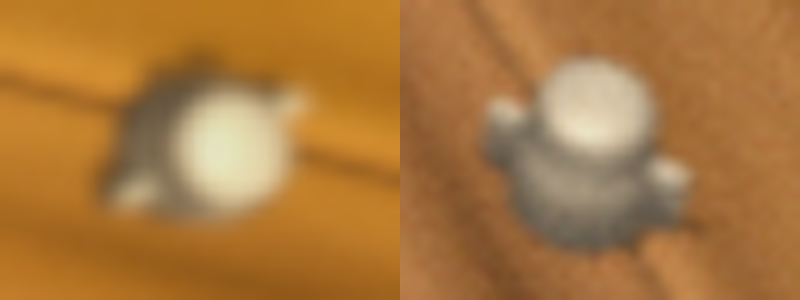

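The stopper has a round body about 32 mm wide, with a knob on top about 25 mm across. Its wings lie near 116.6°, so the fingers close along about 26.6°. The felt is at z≈11.4 and grip_depth is 18.7. The first move goes to the match box.

Call:
carry_out([
  [[-0.2,-0.15,0],[0,0,0.02]],
  [[-0.4,-0.35,0],[0,0,0.04]],
  [[-0.6,-0.55,0.05],[0,0,0.06]],
  [[-0.8,-0.7,0.1],[0,0,0.08]],
  [[-0.9,-0.8,0.1],[0,0,0.1]],
], claw=-0.4, squeeze=30)

```text
time_s: 0.6
ee_pos: [277.3, 295.8, 209.8]
ee_rot: [0.446, 0.895, -0.001, -0.0]
force: [1.0, -0.4, 0.7]
grip_width: 59.8
gripper_force: 0.0
```

```bash
cat > st.py <<'E'
import numpy as np
p=[150.535,502.948,231.312,73.32]
def mv(p,s,az):
    a=np.radians(p[3]);s=np.array(s)*200
    return [p[0]-np.sin(a)*s[0]+np.cos(a)*s[1],p[1]+np.cos(a)*s[0]+np.sin(a)*s[1],p[2]-s[2],p[3]-az*360]
def chk(p):
    from cell import observe
    s=observe();q=s["ee_rot"];n=np.degrees(2*np.arctan2(q[1],q[0]))-90
    print("cmd",np.round(p,1),"meas",s["ee_pos"].round(1),round(n,1),"j6",round(s["joints"][5],2),"w",s["grip_width"].round(1),"g",s["gripper_force"].round(1),"t",s["time_s"].round(2),"tilt",q.round(3)[2:])
def go(p,t):
    a=np.radians(p[3]);d=np.subtract(t[:3],p[:3])
    print("go",np.round(np.array([-np.sin(a)*d[0]+np.cos(a)*d[1],np.cos(a)*d[0]+np.sin(a)*d[1],-d[2]])/200,3),round(-(t[3]-p[3])/360,4))
E
python3 - <<'E'
from st import *
from h import ray
p=mv(p,[-.9,-.8,.1],.1);chk(p);go(p,[428.6,36.5,90,2.7])
c=np.load("top.npy",allow_pickle=True).item()
print(ray(c,[381.8,201.3],38),ray(c,[380.7,200.9],22))
E
```

```text
Traceback (most recent call last):
  File "st.py", line 9, in chk
    print("cmd",np.round(p,1),"meas",s["ee_pos"].round(1),round(n,1),"j6",round(s["joints"][5],2),"w",s["grip_width"].round(1),"g",s["gripper_force"].round(1),"t",s["time_s"].round(2),"tilt",q.round(3)[2:])
                                                                                                      ^^^^^^^^^^^^^^^^^^^^^
AttributeError: 'float' object has no attribute 'round'
```

```bash
sed -i 's/s\["\(grip_width\|gripper_force\|time_s\)"\].round([12])/round(float(s["\1"]),2)/g' st.py
python3 - <<'E'
from st import *
from h import ray
p=mv(p,[-.9,-.8,.1],.1);chk(p);go(p,[428.6,36.5,90,2.7])
c=np.load("top.npy",allow_pickle=True).item()
print(ray(c,[381.8,201.3],38),ray(c,[380.7,200.9],22))
E
```

```text
cmd [277.  298.  211.3  37.3] meas [277.3 295.8 209.8] 37.0 j6 1.58 w 59.84 g 0.0 t 0.6 tilt [-0.001 -0.   ]
go [-1.499 -0.19   0.607] 0.0962
[[ 408.5078686  -319.02065644   38.        ]] [[ 410.13868839 -321.27791635   22.        ]]
```

Call:
carry_out([
  [[-0.2,-0.02,0.05],[0,0,0.019]],
  [[-0.4,-0.04,0.1],[0,0,0.038]],
  [[-0.6,-0.06,0.15],[0,0,0.057]],
  [[-0.8,-0.08,0.2],[0,0,0.076]],
  [[-1,-0.1,0.25],[0,0,0.096]],
])

```text
time_s: 1.1
ee_pos: [382.8, 125.3, 160.6]
ee_rot: [0.692, 0.722, -0.0, -0.0]
force: [0.6, -0.9, 1.0]
grip_width: 60.0
gripper_force: 0.0
```

```bash
python3 - <<'E'
from st import *
p=mv(p,[-.9,-.8,.1],.1);p=mv(p,[-1,-.1,.25],.096);chk(p);go(p,[428.6,36.5,50,2.7]);go(p,[428.6,36.5,3,2.7]);print(p)
E
```

```text
cmd [382.4 126.8 161.3   2.8] meas [382.8 125.3 160.6] 2.5 j6 1.68 w 59.97 g 0.0 t 1.1 tilt [-0. -0.]
go [-0.462  0.209  0.557] 0.0002
go [-0.462  0.209  0.792] 0.0002
[np.float64(382.3848776287686), np.float64(126.83795103462951), np.float64(161.312), 2.759999999999991]
```

Call:
carry_out([
  [[-0.25,0.1,0.1],[0,0,0]],
  [[-0.462,0.209,0.3],[0,0,0]],
  [[-0.462,0.209,0.5],[0,0,0]],
  [[-0.462,0.209,0.65],[0,0,0]],
  [[-0.462,0.209,0.72],[0,0,0]],
])

```text
time_s: 1.6
ee_pos: [424.8, 36.0, 12.5]
ee_rot: [0.691, 0.723, -0.003, -0.003]
force: [0.3, 0.0, -0.2]
grip_width: 59.7
gripper_force: 0.0
```

Call:
carry_out([
  [[0,0,0.035],[0,0,0]],
  [[0,0,0.07],[0,0,0]],
  [[0,0,0.07],[0,0,0]],
  [[0,0,0.07],[0,0,0]],
  [[0,0,0.07],[0,0,0]],
])

```text
time_s: 2.1
ee_pos: [429.9, 36.7, 4.6]
ee_rot: [0.69, 0.724, 0.001, 0.001]
force: [-0.2, -0.6, 0.2]
grip_width: 59.6
gripper_force: 0.0
```

Call:
carry_out([
  [[0,0,0],[0,0,0]],
  [[0,0,0],[0,0,0]],
  [[0,0,0],[0,0,0]],
  [[0,0,0],[0,0,0]],
  [[0,0,0],[0,0,0]],
], claw=1)

```text
time_s: 2.6
ee_pos: [429.6, 36.6, 4.2]
ee_rot: [0.69, 0.724, 0.001, 0.001]
force: [0.1, -0.1, 5.8]
grip_width: 34.1
gripper_force: 31.5
```

```bash
python3 - <<'E'
from st import *
p=[382.38,126.84,161.31,2.76];p=mv(p,[-.462,.209,.79],0);chk(p);print(p);go(p,[464.2,356.6,60,4.2])
E
```

```text
cmd [428.6  36.6   3.3   2.8] meas [429.6  36.6   4.2] 2.8 j6 1.45 w 34.15 g 31.47 t 2.6 tilt [0.001 0.001]
[np.float64(428.58079917402534), np.float64(36.55995704652451), np.float64(3.3100000000000023), 2.76]
go [ 1.59   0.255 -0.283] -0.004
```

Call:
carry_out([
  [[0,0,-0.1],[0,0,0]],
  [[0.05,0,-0.3],[0,0,0]],
  [[0.3,0.05,-0.4],[0,0,0]],
  [[0.55,0.1,-0.4],[0,0,0]],
  [[0.8,0.15,-0.4],[0,0,0]],
])

```text
time_s: 3.1
ee_pos: [450.8, 193.0, 84.2]
ee_rot: [0.69, 0.724, 0.001, 0.001]
force: [1.8, -0.9, -0.4]
grip_width: 34.3
gripper_force: 30.9
```

Call:
carry_out([
  [[0.2,0.03,0],[0,0,0]],
  [[0.4,0.06,0],[0,0,0]],
  [[0.6,0.09,0.05],[0,0,0]],
  [[0.79,0.105,0.15],[0,0,0]],
  [[0.79,0.105,0.25],[0,0,0]],
])

```text
time_s: 3.6
ee_pos: [463.1, 354.8, 32.1]
ee_rot: [0.688, 0.726, 0.001, -0.001]
force: [0.5, -0.2, 0.2]
grip_width: 33.8
gripper_force: 30.9
```

```bash
python3 - <<'E'
from st import *
p=[428.58,36.56,3.31,2.76];p=mv(p,[1.59,.255,-.15],0);chk(p);print(p);go(p,[464.2,356.6,15.3,2.76])
E
```

```text
cmd [464.2 356.6  33.3   2.8] meas [463.1 354.8  32.1] 3.1 j6 2.06 w 33.81 g 30.86 t 3.6 tilt [ 0.001 -0.001]
[np.float64(464.20835768183775), np.float64(356.6468946534597), np.float64(33.31), 2.76]
go [-0.   -0.    0.09] -0.0
```

Call:
carry_out([
  [[0,0,0.03],[0,0,0]],
  [[0,0,0.06],[0,0,0]],
  [[0,0,0.09],[0,0,0]],
  [[0,0,0.092],[0,0,0]],
  [[0,0,0.092],[0,0,0]],
])

```text
time_s: 4.1
ee_pos: [464.0, 350.0, 15.7]
ee_rot: [0.69, 0.724, 0.001, 0.0]
force: [-0.1, 0.6, -1.1]
grip_width: 34.3
gripper_force: 31.2
```

Call:
carry_out([
  [[0,0,0],[0,0,0]],
  [[0,0,0],[0,0,0]],
  [[0,0,0],[0,0,0]],
  [[0,0,-0.1],[0,0,0]],
  [[0,0,-0.35],[0,0,0]],
], claw=-0.05)

```text
time_s: 4.6
ee_pos: [459.0, 347.8, 79.4]
ee_rot: [0.69, 0.724, -0.006, -0.002]
force: [0.6, 1.4, -0.6]
grip_width: 44.8
gripper_force: 0.0
```

```bash
python3 - <<'E'
from st import *
p=[464.21,356.65,33.31,2.76];p=mv(p,[0,0,.092-.35],0);chk(p);print(p);go(p,[421.2,-141.3,90,12.7])
E
```

```text
cmd [464.2 356.6  84.9   2.8] meas [459.  347.8  79.4] 2.8 j6 2.05 w 44.77 g 0.0 t 4.6 tilt [-0.006 -0.002]
[np.float64(464.21), np.float64(356.65), np.float64(84.91), 2.76]
go [-2.477 -0.335 -0.025] -0.0276
```

Call:
carry_out([
  [[0,0,0],[0,0,0]],
  [[0,0,0],[0,0,0]],
  [[0,0,0],[0,0,0]],
  [[0,0,0],[0,0,0]],
  [[0,0,0],[0,0,0]],
])

```text
time_s: 5.1
ee_pos: [462.3, 349.8, 83.2]
ee_rot: [0.69, 0.724, -0.001, -0.0]
force: [1.0, 0.8, 0.1]
grip_width: 45.2
gripper_force: 0.0
```

```bash
python3 - <<'E'
from st import *
from cell import *
import cv2
chk([464.21,356.65,84.91,2.76]);s=observe();print(s["joints"],s["qd"],s["force"],s["joint_efforts"])
c=read_camera("scene")
cv2.imwrite("pics/s1.png",cv2.resize(c["pixels"][60:252,100:356,::-1],(800,600),interpolation=cv2.INTER_CUBIC))
E
```

```text
cmd [464.2 356.6  84.9   2.8] meas [462.3 349.8  83.2] 2.8 j6 2.05 w 45.23 g 0.0 t 5.1 tilt [-0.001 -0.   ]
[ 5.32071152e-01  2.10511632e-01 -1.69442510e-02  1.34635682e+00
 -2.45798169e-06  2.05433490e+00] [-9.21333111e-04 -1.42456925e-03  5.07521438e-03 -9.62313802e-04
  1.19323226e-03  1.05813217e-06] [1.01006722 0.8496951  0.13117514] [ 4.99954418e-03 -3.98502982e+01  3.17656446e+01  1.57142000e-02
  1.63467862e-04 -1.30573423e-05]
```

View pics/s1.png

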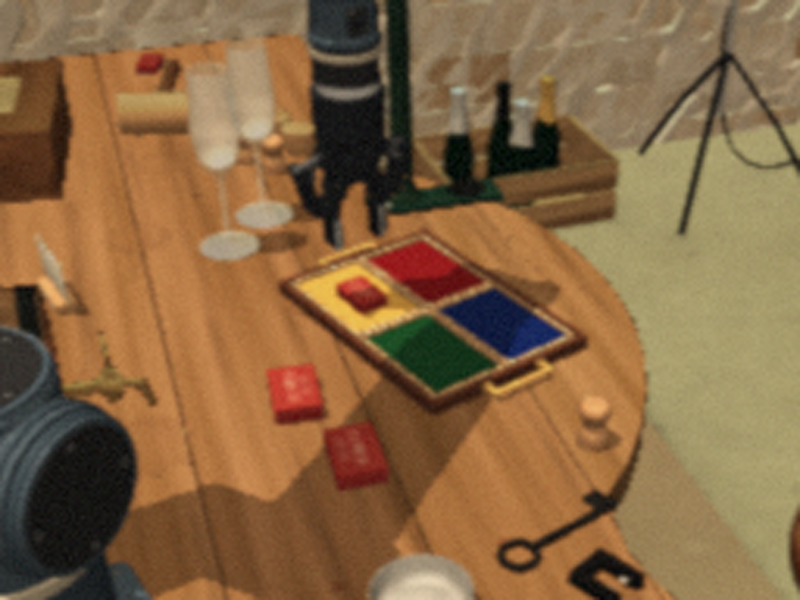

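The crop shows the match box lying flat in the yellow insert at (360,292). The pose offset came from rows limited to 50 mm; I'll keep steps smaller. Next is the foil cutter.

Call:
carry_out([
  [[-0.2,-0.03,0],[0,0,0]],
  [[-0.4,-0.06,0],[0,0,0]],
  [[-0.6,-0.09,0],[0,0,0]],
  [[-0.8,-0.11,0],[0,0,0]],
  [[-1,-0.13,0],[0,0,0]],
], claw=-0.5)

```text
time_s: 5.65
ee_pos: [446.3, 147.9, 84.3]
ee_rot: [0.69, 0.724, -0.0, -0.0]
force: [0.2, -0.1, -0.2]
grip_width: 64.0
gripper_force: 0.0
```

Call:
carry_out([
  [[-0.2,-0.03,0],[0,0,-0.006]],
  [[-0.4,-0.06,0],[0,0,-0.012]],
  [[-0.6,-0.09,0],[0,0,-0.018]],
  [[-0.8,-0.11,0],[0,0,-0.024]],
  [[-1,-0.13,0],[0,0,-0.0276]],
])

```text
time_s: 6.15
ee_pos: [430.1, -53.1, 84.5]
ee_rot: [0.624, 0.781, 0.0, -0.0]
force: [0.5, -0.1, -0.4]
grip_width: 64.3
gripper_force: 0.0
```

```bash
python3 - <<'E'
from st import *
p=[463.2,350.5,84.91,2.76];p=mv(p,[-2,-.26,0],-.0276);chk(p);print(p);go(p,[421.2,-141.3,3,12.7])
E
```

```text
cmd [430.5 -51.5  84.9  12.7] meas [430.1 -53.1  84.5] 12.8 j6 1.07 w 64.28 g 0.0 t 6.15 tilt [ 0. -0.]
[np.float64(430.5213040177293), np.float64(-51.539926908880915), np.float64(84.91), 12.696]
go [-0.428 -0.144  0.41 ] -0.0
```

Call:
carry_out([
  [[-0.2,-0.07,0],[0,0,0]],
  [[-0.4,-0.14,0.05],[0,0,0]],
  [[-0.425,-0.144,0.2],[0,0,0]],
  [[-0.425,-0.144,0.32],[0,0,0]],
  [[-0.425,-0.144,0.32],[0,0,0]],
])

```text
time_s: 6.65
ee_pos: [417.5, -139.7, 16.8]
ee_rot: [0.625, 0.781, -0.001, -0.004]
force: [-0.6, -0.2, -0.3]
grip_width: 64.4
gripper_force: 0.0
```

Call:
carry_out([
  [[0,0,0.04],[0,0,0]],
  [[0,0,0.08],[0,0,0]],
  [[0,0,0.091],[0,0,0]],
  [[0,0,0.091],[0,0,0]],
  [[0,0,0.091],[0,0,0]],
])

```text
time_s: 7.15
ee_pos: [422.0, -141.0, 3.3]
ee_rot: [0.624, 0.781, 0.0, 0.001]
force: [-0.7, 0.1, 0.4]
grip_width: 64.2
gripper_force: 0.0
```

Call:
carry_out([
  [[0,0,0],[0,0,0]],
  [[0,0,0],[0,0,0]],
  [[0,0,0],[0,0,0]],
  [[0,0,0],[0,0,0]],
  [[0,0,0],[0,0,0]],
], claw=1)

```text
time_s: 7.65
ee_pos: [422.1, -141.2, 3.5]
ee_rot: [0.624, 0.781, 0.0, 0.001]
force: [-0.1, -0.5, 5.6]
grip_width: 42.6
gripper_force: 32.0
```

```bash
python3 - <<'E'
from st import *
p=[430.4,-51.8,84.91,12.7];p=mv(p,[-.425,-.144,.411],0);chk(p);print(p);go(p,[558.3,362.7,80,4.2])
E
```

```text
cmd [ 421.  -141.1    2.7   12.7] meas [ 422.1 -141.2    3.5] 12.7 j6 0.87 w 42.61 g 32.05 t 7.65 tilt [0.    0.001]
[np.float64(420.99153250435046), np.float64(-141.05200692075954), np.float64(2.710000000000008), 12.7]
go [ 2.306  1.223 -0.386] 0.0236
```

Call:
carry_out([
  [[0,0,-0.2],[0,0,0]],
  [[0,0,-0.4],[0,0,0]],
  [[0.2,0.1,-0.4],[0,0,0]],
  [[0.4,0.2,-0.4],[0,0,0]],
  [[0.6,0.3,-0.4],[0,0,0]],
])

```text
time_s: 8.15
ee_pos: [453.5, -9.7, 82.6]
ee_rot: [0.625, 0.78, 0.0, 0.0]
force: [0.6, 0.4, -0.6]
grip_width: 43.1
gripper_force: 31.5
```

Call:
carry_out([
  [[0.19,0.1,0],[0,0,0]],
  [[0.38,0.2,0],[0,0,0]],
  [[0.57,0.3,0],[0,0,0]],
  [[0.76,0.4,0],[0,0,0]],
  [[0.95,0.5,0],[0,0,0]],
])

```text
time_s: 8.65
ee_pos: [508.7, 198.3, 81.6]
ee_rot: [0.624, 0.781, -0.001, -0.0]
force: [0.9, 0.3, -0.7]
grip_width: 42.7
gripper_force: 31.5
```

Call:
carry_out([
  [[0.19,0.1,0],[0,0,0]],
  [[0.38,0.2,0],[0,0,0.01]],
  [[0.57,0.3,0],[0,0,0.02]],
  [[0.756,0.423,0],[0,0,0.0236]],
  [[0.756,0.423,0.1],[0,0,0.0236]],
])

```text
time_s: 9.15
ee_pos: [561.5, 369.1, 63.7]
ee_rot: [0.679, 0.734, 0.004, 0.0]
force: [0.3, -0.4, -0.0]
grip_width: 43.2
gripper_force: 31.5
```

```bash
python3 - <<'E'
from st import *
p=[421.0,-141.05,2.71,12.7];p=mv(p,[2.306,1.223,-.3],0.0236);chk(p);print(p);go(p,[558.3,362.7,14.5,4.2])
E
```

```text
cmd [558.2 362.6  62.7   4.2] meas [561.5 369.1  63.7] 4.5 j6 1.97 w 43.21 g 31.54 t 9.15 tilt [0.004 0.   ]
[np.float64(558.2226800016279), np.float64(362.6409132525331), np.float64(62.71), 4.203999999999999]
go [0.    0.    0.241] 0.0
```

Call:
carry_out([
  [[0,0,0],[0,0,0]],
  [[0,0,0.05],[0,0,0]],
  [[0,0,0.12],[0,0,0]],
  [[0,0,0.18],[0,0,0]],
  [[0,0,0.2],[0,0,0]],
])

```text
time_s: 9.65
ee_pos: [557.0, 361.3, 20.4]
ee_rot: [0.681, 0.732, -0.002, -0.001]
force: [-0.8, 0.6, -0.4]
grip_width: 43.0
gripper_force: 31.5
```

Call:
carry_out([
  [[0,0,0.02],[0,0,0]],
  [[0,0,0.04],[0,0,0]],
  [[0,0,0.042],[0,0,0]],
  [[0,0,0.042],[0,0,0]],
  [[0,0,0.042],[0,0,0]],
])

```text
time_s: 10.15
ee_pos: [558.6, 362.9, 14.7]
ee_rot: [0.681, 0.733, 0.0, 0.0]
force: [0.2, -0.5, 0.1]
grip_width: 43.0
gripper_force: 31.6
```

Call:
carry_out([
  [[0,0,0],[0,0,0]],
  [[0,0,0],[0,0,0]],
  [[0,0,0],[0,0,0]],
  [[0,0,-0.1],[0,0,0]],
  [[0,0,-0.3],[0,0,0]],
], claw=-0.12)

```text
time_s: 10.65
ee_pos: [555.2, 361.1, 69.7]
ee_rot: [0.681, 0.733, -0.005, -0.002]
force: [-0.0, -0.5, 0.2]
grip_width: 47.6
gripper_force: 0.0
```

```bash
python3 - <<'E'
from st import *
p=[558.22,362.64,62.71,4.2];p=mv(p,[0,0,.242-.3],0);chk(p);print(p);go(p,[407.4,-232.8,80,77.1])
E
```

```text
cmd [558.2 362.6  74.3   4.2] meas [555.2 361.1  69.7] 4.2 j6 1.97 w 47.59 g 0.0 t 10.65 tilt [-0.005 -0.002]
[np.float64(558.22), np.float64(362.64), np.float64(74.31), 4.2]
go [-2.914 -0.97  -0.028] -0.2025
```

Call:
carry_out([
  [[-0.2,-0.08,-0.02],[0,0,0]],
  [[-0.4,-0.16,-0.03],[0,0,0]],
  [[-0.6,-0.24,-0.03],[0,0,0]],
  [[-0.8,-0.32,-0.03],[0,0,0]],
  [[-1,-0.4,-0.03],[0,0,0]],
], claw=-0.05)

```text
time_s: 11.15
ee_pos: [492.9, 156.0, 80.6]
ee_rot: [0.68, 0.733, 0.0, 0.0]
force: [1.2, 1.2, -0.1]
grip_width: 44.8
gripper_force: 0.0
```

Call:
carry_out([
  [[-0.2,-0.06,0],[0,0,-0.02]],
  [[-0.4,-0.12,0],[0,0,-0.04]],
  [[-0.6,-0.18,0],[0,0,-0.06]],
  [[-0.8,-0.24,0],[0,0,-0.08]],
  [[-1,-0.3,0],[0,0,-0.1]],
])

```text
time_s: 11.65
ee_pos: [447.9, -48.0, 80.7]
ee_rot: [0.418, 0.908, 0.0, 0.001]
force: [-0.1, 0.0, 0.9]
grip_width: 44.9
gripper_force: 0.0
```

```bash
python3 - <<'E'
from st import *
p=[558.22,362.64,74.31,4.2];p=mv(p,[-2,-.7,-.03],-.1);chk(p);print(p);go(p,[407.4,-232.8,60,77.1])
E
```

```text
cmd [447.9 -46.5  80.3  40.2] meas [447.9 -48.   80.7] 40.5 j6 0.61 w 44.92 g 0.0 t 11.65 tilt [0.    0.001]
[np.float64(447.89125203962857), np.float64(-46.539138487651684), np.float64(80.31), 40.2]
go [-0.581 -0.756  0.102] -0.1025
```

Call:
carry_out([
  [[-0.13,-0.17,0],[0,0,-0.021]],
  [[-0.26,-0.34,0],[0,0,-0.042]],
  [[-0.39,-0.51,0],[0,0,-0.063]],
  [[-0.52,-0.68,0.05],[0,0,-0.084]],
  [[-0.581,-0.756,0.1],[0,0,-0.1025]],
])

```text
time_s: 12.15
ee_pos: [407.8, -236.3, 61.2]
ee_rot: [0.111, 0.994, -0.001, 0.001]
force: [-0.2, 1.0, 0.2]
grip_width: 45.0
gripper_force: 0.0
```

Call:
carry_out([
  [[0,0,0.08],[0,0,0]],
  [[0,0,0.16],[0,0,0]],
  [[0,0,0.24],[0,0,0]],
  [[0,0,0.285],[0,0,0]],
  [[0,0,0.285],[0,0,0]],
])

```text
time_s: 12.65
ee_pos: [406.7, -231.9, 1.9]
ee_rot: [0.112, 0.994, 0.001, -0.001]
force: [-0.3, -0.3, 1.2]
grip_width: 45.0
gripper_force: 0.0
```

```bash
python3 - <<'E'
from st import *
p=[447.89,-46.54,80.31,40.2];p=mv(p,[-.581,-.756,.385],-.1025);chk(p);print(p)
E
```

```text
cmd [ 407.4 -232.9    3.3   77.1] meas [ 406.7 -231.9    1.9] 77.1 j6 -0.44 w 44.99 g 0.0 t 12.65 tilt [ 0.001 -0.001]
[np.float64(407.4062237839651), np.float64(-232.88630091120672), np.float64(3.3100000000000023), 77.1]
```

Call:
carry_out([
  [[0,0,-0.01],[0,0,0]],
  [[0,0,-0.01],[0,0,0]],
  [[0,0,-0.01],[0,0,0]],
  [[0,0,-0.01],[0,0,0]],
  [[0,0,-0.01],[0,0,0]],
], claw=1)

```text
time_s: 13.15
ee_pos: [409.0, -233.6, 6.9]
ee_rot: [0.112, 0.994, -0.001, 0.001]
force: [-1.8, -0.5, 5.5]
grip_width: 14.7
gripper_force: 31.6
```

Call:
carry_out([
  [[0,0,0],[0,0,0]],
  [[0,0,0],[0,0,0]],
  [[0,0,-0.1],[0,0,0]],
  [[0,0,-0.25],[0,0,0]],
  [[0,0,-0.4],[0,0,0]],
])

```text
time_s: 13.65
ee_pos: [406.9, -232.0, 85.0]
ee_rot: [0.112, 0.994, 0.001, -0.001]
force: [0.4, -0.3, -0.2]
grip_width: 14.5
gripper_force: 30.9
```

```bash
python3 - <<'E'
from st import *
p=[407.41,-232.89,3.31,77.1];p=mv(p,[0,0,-.41],0);chk(p);print(p);go(p,[474.6,216.7,80,4.2])
E
```

```text
cmd [ 407.4 -232.9   85.3   77.1] meas [ 406.9 -232.    85. ] 77.1 j6 -0.44 w 14.5 g 30.91 t 13.65 tilt [ 0.001 -0.001]
[np.float64(407.41), np.float64(-232.89), np.float64(85.31), 77.1]
go [0.174 2.266 0.027] 0.2025
```

Call:
carry_out([
  [[0,0.2,0],[0,0,0]],
  [[0,0.4,0],[0,0,0]],
  [[0.03,0.6,0],[0,0,0]],
  [[0.05,0.8,0],[0,0,0]],
  [[0.07,1,0],[0,0,0]],
])

```text
time_s: 14.15
ee_pos: [438.4, -33.1, 84.9]
ee_rot: [0.112, 0.994, 0.0, -0.0]
force: [0.1, -0.1, 0.4]
grip_width: 14.7
gripper_force: 30.9
```

Call:
carry_out([
  [[0.02,0.16,0],[0,0,0.02]],
  [[0.04,0.32,0],[0,0,0.04]],
  [[0.06,0.48,0],[0,0,0.06]],
  [[0.08,0.64,0],[0,0,0.08]],
  [[0.1,0.8,0],[0,0,0.1]],
])

```text
time_s: 14.65
ee_pos: [454.5, 127.1, 84.8]
ee_rot: [0.416, 0.909, -0.0, -0.0]
force: [-0.3, -0.1, -0.8]
grip_width: 14.4
gripper_force: 30.9
```

```bash
python3 - <<'E'
from st import *
p=[407.41,-232.89,85.31,77.1];p=mv(p,[.17,1.8,0],.1);chk(p);print(p);go(p,[474.6,216.7,40,4.2])
E
```

```text
cmd [454.6 125.6  85.3  41.1] meas [454.5 127.1  84.8] 40.8 j6 0.99 w 14.4 g 30.92 t 14.65 tilt [-0. -0.]
[np.float64(454.63816116144096), np.float64(125.61453385321221), np.float64(85.31), 41.099999999999994]
go [0.278 0.375 0.227] 0.1025
```

Call:
carry_out([
  [[0.07,0.1,0],[0,0,0.021]],
  [[0.14,0.2,0],[0,0,0.042]],
  [[0.21,0.3,0],[0,0,0.063]],
  [[0.278,0.375,0],[0,0,0.084]],
  [[0.278,0.375,0.1],[0,0,0.1025]],
])

```text
time_s: 15.15
ee_pos: [477.4, 220.1, 67.7]
ee_rot: [0.681, 0.732, 0.003, 0.001]
force: [1.4, 0.4, 0.3]
grip_width: 14.8
gripper_force: 30.9
```

Call:
carry_out([
  [[0,0,0],[0,0,0]],
  [[0,0,0.07],[0,0,0]],
  [[0,0,0.14],[0,0,0]],
  [[0,0,0.18],[0,0,0]],
  [[0,0,0.2],[0,0,0]],
])

```text
time_s: 15.65
ee_pos: [473.8, 216.2, 23.6]
ee_rot: [0.681, 0.733, -0.001, -0.001]
force: [-0.0, -0.5, -1.3]
grip_width: 14.4
gripper_force: 30.9
```

Call:
carry_out([
  [[0,0,0.02],[0,0,0]],
  [[0,0,0.04],[0,0,0]],
  [[0,0,0.042],[0,0,0]],
  [[0,0,0.042],[0,0,0]],
  [[0,0,0.042],[0,0,0]],
])

```text
time_s: 16.15
ee_pos: [475.4, 217.0, 17.9]
ee_rot: [0.681, 0.733, 0.0, 0.0]
force: [-2.2, -1.8, 6.1]
grip_width: 14.8
gripper_force: 31.6
```

```bash
python3 - <<'E'
from st import *
p=[454.64,125.61,85.31,41.1];p=mv(p,[.278,.375,.342],.1025);chk(p);print(p);
E
```

```text
cmd [474.6 216.8  16.9   4.2] meas [475.4 217.   17.9] 4.2 j6 1.8 w 14.76 g 31.58 t 16.15 tilt [0. 0.]
[np.float64(474.6071907564711), np.float64(216.81126804652826), np.float64(16.909999999999997), 4.200000000000003]
```

Call:
carry_out([
  [[0,0,0],[0,0,0]],
  [[0,0,0],[0,0,0]],
  [[0,0,0],[0,0,0]],
  [[0,0,-0.15],[0,0,0]],
  [[0,0,-0.35],[0,0,0]],
], claw=0.3)

```text
time_s: 16.65
ee_pos: [472.2, 216.1, 84.2]
ee_rot: [0.681, 0.733, -0.003, -0.002]
force: [0.7, -0.9, 0.5]
grip_width: 29.8
gripper_force: 0.0
```

```bash
python3 - <<'E'
from st import *
p=[474.61,216.81,16.91,4.2];p=mv(p,[0,0,-.35],0);chk(p);print(p);go(p,[409,-320,80,26.6])
E
```

```text
cmd [474.6 216.8  86.9   4.2] meas [472.2 216.1  84.2] 4.2 j6 1.8 w 29.81 g 0.0 t 16.65 tilt [-0.003 -0.002]
[np.float64(474.61), np.float64(216.81), np.float64(86.91), 4.2]
go [-2.653 -0.524  0.035] -0.0622
```

Call:
carry_out([
  [[-0.2,-0.04,0],[0,0,0]],
  [[-0.4,-0.08,0],[0,0,0]],
  [[-0.6,-0.12,0],[0,0,0]],
  [[-0.8,-0.16,0],[0,0,0]],
  [[-1,-0.2,0],[0,0,0]],
], claw=-0.4)

```text
time_s: 17.15
ee_pos: [449.4, 13.2, 86.8]
ee_rot: [0.68, 0.733, 0.0, 0.0]
force: [0.7, -0.4, 0.2]
grip_width: 59.4
gripper_force: 0.0
```

Call:
carry_out([
  [[-0.2,-0.04,0],[0,0,-0.012]],
  [[-0.4,-0.08,0],[0,0,-0.024]],
  [[-0.6,-0.12,0],[0,0,-0.036]],
  [[-0.8,-0.16,0],[0,0,-0.048]],
  [[-1,-0.2,0],[0,0,-0.0622]],
])

```text
time_s: 17.65
ee_pos: [424.1, -189.5, 86.8]
ee_rot: [0.524, 0.852, 0.0, 0.0]
force: [0.1, 0.1, 0.5]
grip_width: 60.0
gripper_force: 0.0
```

```bash
python3 - <<'E'
from st import *
from cell import *
from h import *
p=[474.61,216.81,86.91,4.2];p=mv(p,[-2,-.4,0],-.0622);chk(p);print(p);go(p,[409,-320,60,26.6])
c=read_camera("top")
i=np.hstack([cv2.resize(c["pixels"][120:210,98:218,::-1],(800,600),interpolation=cv2.INTER_CUBIC)])
cv2.imwrite("pics/t2.png",i)
E
```

```text
cmd [ 424.1 -188.    86.9   26.6] meas [ 424.1 -189.5   86.8] 26.8 j6 0.54 w 59.96 g 0.0 t 17.65 tilt [0. 0.]
[np.float64(424.12012067309604), np.float64(-187.97484665999377), np.float64(86.91), 26.592]
go [-0.556 -0.363  0.135] -0.0
```

View pics/t2.png

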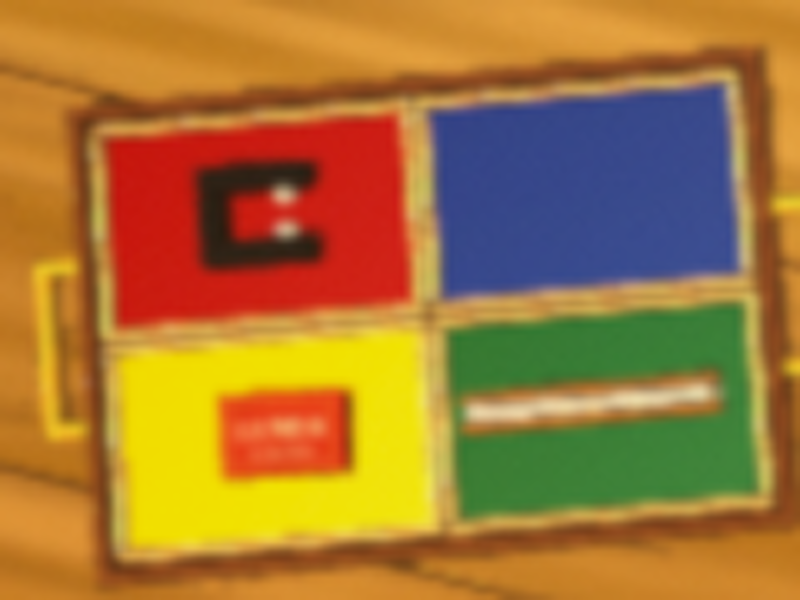

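The crop shows the foil cutter in red at (258,215), the match box in yellow at (285,433) and the corkscrew in green at (592,403). All three are wholly inside their inserts. Now the stopper.

Call:
carry_out([
  [[-0.18,-0.12,0],[0,0,0]],
  [[-0.36,-0.24,0],[0,0,0]],
  [[-0.556,-0.363,0],[0,0,0]],
  [[-0.556,-0.363,0.08],[0,0,0]],
  [[-0.556,-0.363,0.1],[0,0,0]],
])

```text
time_s: 18.2
ee_pos: [408.3, -320.0, 65.0]
ee_rot: [0.527, 0.85, 0.001, -0.002]
force: [-0.4, 0.8, 0.0]
grip_width: 59.6
gripper_force: 0.0
```

Call:
carry_out([
  [[0,0,0.04],[0,0,0]],
  [[0,0,0.12],[0,0,0]],
  [[0,0,0.2],[0,0,0]],
  [[0,0,0.27],[0,0,0]],
  [[0,0,0.3],[0,0,0]],
])

```text
time_s: 18.7
ee_pos: [408.8, -317.9, 5.1]
ee_rot: [0.525, 0.851, 0.0, -0.001]
force: [-0.8, 0.2, 1.2]
grip_width: 59.8
gripper_force: 0.0
```

Call:
carry_out([
  [[0,0,0],[0,0,0]],
  [[0,0,0],[0,0,0]],
  [[0,0,0],[0,0,0]],
  [[0,0,0],[0,0,0]],
  [[0,0,0],[0,0,0]],
])

```text
time_s: 19.2
ee_pos: [409.8, -320.3, 7.6]
ee_rot: [0.525, 0.851, -0.0, 0.001]
force: [0.7, 0.9, -0.2]
grip_width: 59.7
gripper_force: 0.0
```

```bash
python3 - <<'E'
from st import *
from cell import *
from h import *
p=[424.12,-187.97,86.91,26.59];p=mv(p,[-.556,-.363,.4],0);chk(p);print(p)
c=read_camera("scene")
cv2.imwrite("pics/s3.png",cv2.resize(c["pixels"][240:330,280:400,::-1],(800,600),interpolation=cv2.INTER_CUBIC))
E
```

```text
cmd [ 409.  -319.9    6.9   26.6] meas [ 409.8 -320.3    7.6] 26.6 j6 0.31 w 59.65 g 0.0 t 19.2 tilt [-0.     0.001]
[np.float64(408.9721858075236), np.float64(-319.9046191308036), np.float64(6.909999999999997), 26.59]
```

View pics/s3.png

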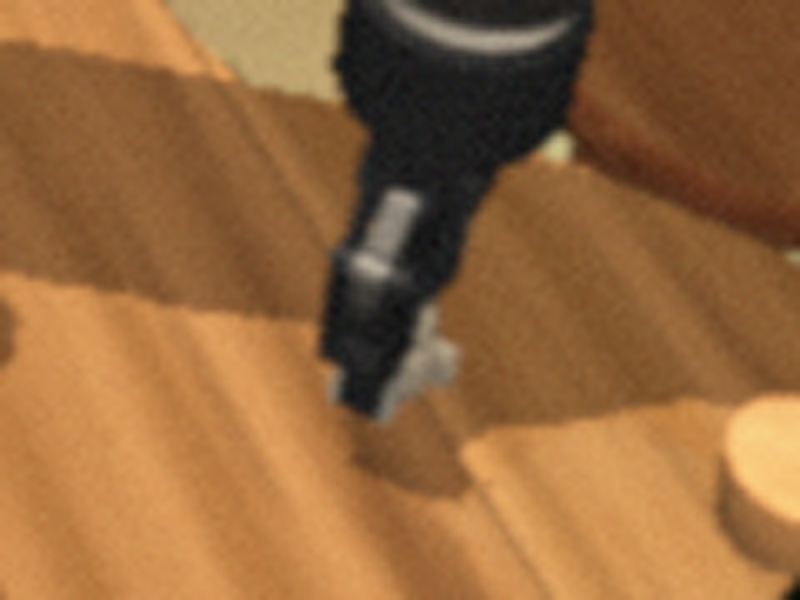

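The stopper stands between the fingers at (410,365), with its wings clear of the pads. I'll close on it and lift.

Call:
carry_out([
  [[0,0,0],[0,0,0]],
  [[0,0,0],[0,0,0]],
  [[0,0,0],[0,0,0]],
  [[0,0,0],[0,0,0]],
  [[0,0,0],[0,0,0]],
], claw=1, squeeze=35)

```text
time_s: 19.75
ee_pos: [409.5, -320.1, 7.3]
ee_rot: [0.525, 0.851, -0.0, 0.0]
force: [-0.5, -0.7, 3.5]
grip_width: 29.7
gripper_force: 34.9
```

Call:
carry_out([
  [[0,0,0],[0,0,0]],
  [[0,0,-0.1],[0,0,0]],
  [[0,0,-0.25],[0,0,0]],
  [[0,0,-0.4],[0,0,0]],
  [[0,0,-0.5],[0,0,0]],
])

```text
time_s: 20.25
ee_pos: [410.0, -319.9, 108.4]
ee_rot: [0.525, 0.851, 0.0, 0.001]
force: [0.6, 0.3, -0.8]
grip_width: 29.7
gripper_force: 34.8
```

```bash
python3 - <<'E'
from st import *
from cell import *
from h import *
p=[408.97,-319.9,6.91,26.59];p=mv(p,[0,0,-.5],0);chk(p);print(p);go(p,[569,223.7,106,26.59])
c=read_camera("scene")
cv2.imwrite("pics/s4.png",cv2.resize(c["pixels"][200:320,270:430,::-1],(800,600),interpolation=cv2.INTER_CUBIC))
E
```

```text
cmd [ 409.  -319.9  106.9   26.6] meas [ 410.  -319.9  108.4] 26.6 j6 0.31 w 29.68 g 34.79 t 20.25 tilt [0.    0.001]
[np.float64(408.97), np.float64(-319.9), np.float64(106.91), 26.59]
go [2.072 1.932 0.005] -0.0
```

View pics/s4.png

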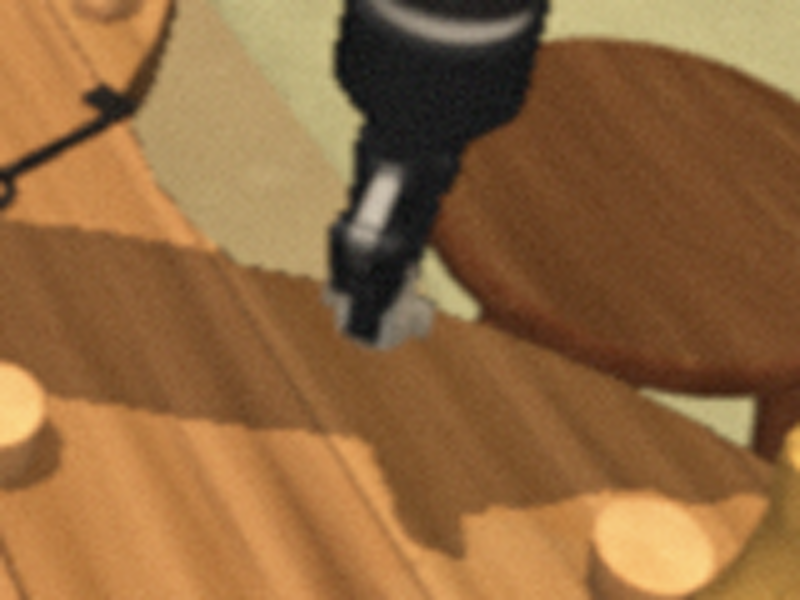

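The stopper is held upright between the pads at (385,310).

Call:
carry_out([
  [[0.14,0.13,0],[0,0,0]],
  [[0.28,0.26,0],[0,0,0]],
  [[0.42,0.39,0],[0,0,0]],
  [[0.56,0.52,0],[0,0,0]],
  [[0.7,0.65,0],[0,0,0]],
])

```text
time_s: 20.8
ee_pos: [462.6, -134.5, 105.3]
ee_rot: [0.525, 0.851, 0.0, -0.001]
force: [-0.8, -0.0, -1.0]
grip_width: 29.8
gripper_force: 34.8
```

Call:
carry_out([
  [[0.14,0.13,0],[0,0,0]],
  [[0.28,0.26,0],[0,0,0]],
  [[0.42,0.39,0],[0,0,0]],
  [[0.56,0.52,0],[0,0,0]],
  [[0.7,0.65,0],[0,0,0]],
])

```text
time_s: 21.3
ee_pos: [516.0, 48.8, 105.3]
ee_rot: [0.525, 0.851, -0.0, -0.001]
force: [0.2, -0.6, -0.8]
grip_width: 29.6
gripper_force: 34.8
```

Call:
carry_out([
  [[0.14,0.13,0],[0,0,0]],
  [[0.28,0.26,0],[0,0,0]],
  [[0.42,0.39,0],[0,0,0]],
  [[0.56,0.52,0],[0,0,0]],
  [[0.672,0.632,0],[0,0,0]],
])

```text
time_s: 21.8
ee_pos: [568.6, 226.0, 104.9]
ee_rot: [0.525, 0.851, -0.001, -0.001]
force: [0.2, -1.3, -0.7]
grip_width: 29.7
gripper_force: 34.8
```

Call:
carry_out([
  [[0,0,0],[0,0,0]],
  [[0,0,0.1],[0,0,0]],
  [[0,0,0.25],[0,0,0]],
  [[0,0,0.35],[0,0,0]],
  [[0,0,0.38],[0,0,0]],
])

```text
time_s: 22.3
ee_pos: [565.8, 222.3, 26.1]
ee_rot: [0.526, 0.851, -0.003, -0.003]
force: [-0.3, 0.2, -1.3]
grip_width: 29.4
gripper_force: 34.9
```

```bash
python3 - <<'E'
from st import *
p=[408.97,-319.9,106.91,26.59];p=mv(p,[2.072,1.932,.38],0);chk(p);print(p);go(p,[569,223.7,18.3,26.59])
E
```

```text
cmd [569.  223.6  30.9  26.6] meas [565.8 222.3  26.1] 26.6 j6 1.37 w 29.37 g 34.86 t 22.3 tilt [-0.003 -0.003]
[np.float64(569.0146963331962), np.float64(223.6237024966023), np.float64(30.909999999999997), 26.59]
go [0.    0.    0.063] -0.0
```

Call:
carry_out([
  [[0,0,0],[0,0,0]],
  [[0,0,0.02],[0,0,0]],
  [[0,0,0.04],[0,0,0]],
  [[0,0,0.062],[0,0,0]],
  [[0,0,0.062],[0,0,0]],
])

```text
time_s: 22.8
ee_pos: [569.3, 223.8, 18.4]
ee_rot: [0.525, 0.851, 0.0, 0.0]
force: [-0.3, -0.1, -1.4]
grip_width: 29.8
gripper_force: 34.9
```

Call:
carry_out([
  [[0,0,0],[0,0,0]],
  [[0,0,0],[0,0,0]],
  [[0,0,0],[0,0,0]],
  [[0,0,0],[0,0,0]],
  [[0,0,0],[0,0,0]],
], claw=-0.05)

```text
time_s: 23.3
ee_pos: [569.4, 223.8, 18.6]
ee_rot: [0.525, 0.851, 0.0, 0.0]
force: [-0.4, 0.4, -0.1]
grip_width: 44.6
gripper_force: 0.0
```

Call:
carry_out([
  [[0,0,-0.05],[0,0,0]],
  [[0,0,-0.2],[0,0,0]],
  [[0,0,-0.4],[0,0,0]],
  [[-0.1,-0.2,-0.5],[0,0,0]],
  [[-0.2,-0.4,-0.5],[0,0,0]],
])

```text
time_s: 23.8
ee_pos: [518.9, 152.5, 124.1]
ee_rot: [0.525, 0.851, 0.003, 0.004]
force: [0.0, -0.3, 1.2]
grip_width: 44.9
gripper_force: 0.0
```

Call:
carry_out([
  [[-0.2,0,0],[0,0,0]],
  [[-0.4,0,0],[0,0,0]],
  [[-0.6,0,0],[0,0,0]],
  [[-0.7,0,0],[0,0,0]],
  [[-0.7,0,0],[0,0,0]],
])

```text
time_s: 24.3
ee_pos: [579.7, 24.2, 119.3]
ee_rot: [0.527, 0.85, 0.0, 0.001]
force: [0.6, -0.1, 0.6]
grip_width: 44.8
gripper_force: 0.0
```

```bash
python3 - <<'E'
from cell import *
from h import *
c=read_camera("top");P=cloud(c)
for n,(x,y) in dict(red=(558.3,362.7),blue=(569,223.7),yel=(464.2,356.6),green=(474.6,216.7)).items():
    a=np.radians(4.2);d=P[...,:2]-[x,y];u=d@[np.cos(a),np.sin(a)];v=d@[-np.sin(a),np.cos(a)]
    m=(abs(u)<38)&(abs(v)<62)&(P[...,2]>18)&(P[...,2]<70);print(n,m.sum(),u[m].mean().round(1),v[m].mean().round(1),np.percentile(P[...,2][m],[50,95]).round(1))
t=cv2.resize(c["pixels"][120:240,98:258,::-1],(800,600),interpolation=cv2.INTER_CUBIC)
s=read_camera("scene")
cv2.imwrite("pics/t5.png",t);cv2.imwrite("pics/s5.png",cv2.resize(s["pixels"][110:260,160:360,::-1],(800,600),interpolation=cv2.INTER_CUBIC))
print(observe()["ee_pos"])
E
```

```text
red 199 -0.6 0.9 [24.6 27.3]
blue 128 -1.6 -1.2 [44.9 50.5]
yel 243 0.2 -7.6 [25.2 28.6]
green 174 2.0 -1.2 [23.  27.8]
[578.40220996  26.91026657 119.06978035]
```

View pics/s5.png

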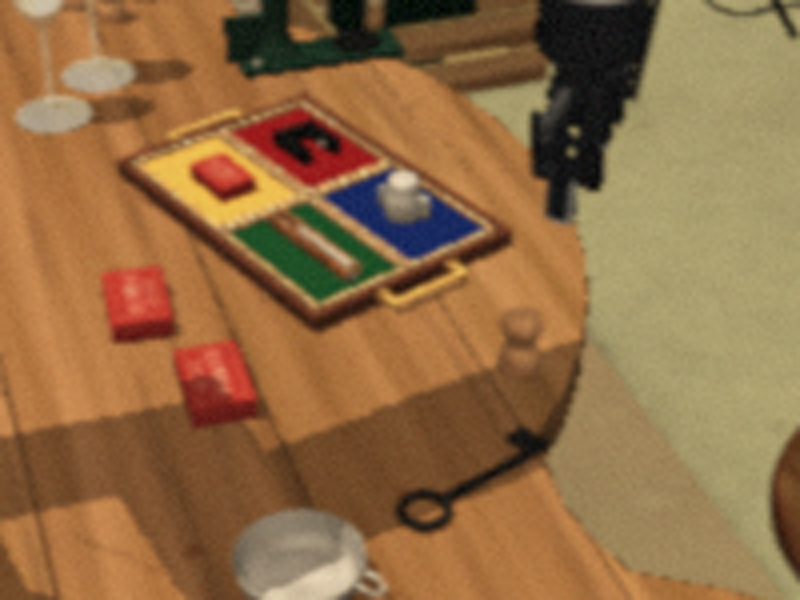

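View pics/t5.png

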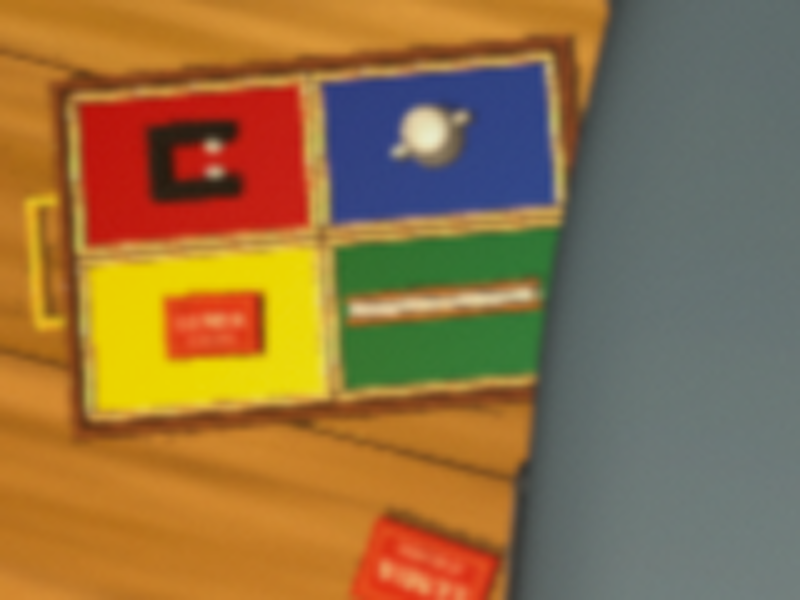

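Both crops show all four items lying flat in their inserts and the stopper standing upright in the blue one. The cork and key have not moved, and the gripper is clear. Measured offsets are all 8 mm or less and heights match, so I'm handing in.

```bash
python3 -c "
from cell import *
print(job_done())"
```

```text
the job is handed in; nothing more can be done
None
```

I packed all four pieces into their inserts, within 8 mm of centre by camera, with the stopper upright and the cork and key left in place, and handed the job in at about 24 s; no verdict came back.

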